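# Put the bookbinder's sewing kit back in its caddy

### The arm

A 6-joint arm with a two-finger parallel gripper is mounted at the origin on a cart in front of the work surface, level with it; the furniture and walls round the work are solid. World frame = base frame: x ahead of the robot, y to its left, z up, the work surface at z = 0. Lengths are in m, angles in rad, forces in N, time in s.
With the tool pointing down it reaches from about 0.375 to 0.9 m from the base axis. Payload 3.1 kg.
Tool frame: the origin (TCP) lies at the very end of the fingers, on their centre line; the grasp point (between the pads) lies 19 mm behind it; z points along the fingers, y is the line along which they close (so a half turn about z gives the same grasp; the last joint's range is limited). The gripper opens to 85 mm and grips with 20 to 120 N. Pads are 22 mm wide; open, the fingers measure 114 mm over their backs; the gripper's body (76 mm by 85 mm) begins 54 mm behind the grasp point. The pads swing forward as they close: fully open they stand 13 mm farther back than shut.
Start: joints at [-1.429, 0.527, 1.433, -0, 1.181, -0.178], TCP at [0.197, -0.593, 0.206] pointing down, gripper open.
Joint ranges: [-3.08, 3.08], [-0.75, 2.2], [0.22, 2.44], [-1.43, 4.57], [0, 2.65], [-2.85, 2.85]. Speed limits (rad/s): [2.79, 2.79, 3.14, 3.14, 3.14, 3.14].

### API

Orientations are given as a unit quaternion [x, y, z, w].
In Python, from station import manip gives the robot as it stands.
- The arm moves only by the shell command python3 -m handwheel 'ROWS' [FORCE]. ROWS is JSON, a list of rows, each a list of 7 numbers: the shift along the world's x, y, z in mm, then the turn, a rotation vector about the world's x, y, z in degrees, then the opening, from 0 (shut) to 1 (fully open). A call has exactly 10 rows; each row shifts and turns the commanded pose from where the row before left it; what a row does not reach is not made up. A row lasts 1/8 s, in which the tool goes at most 62.5 mm and 10.7 degrees, less where a joint would pass 70% of its speed; a pose out of reach is approached as far as the arm can. A call is refused whole if a number of a shift passes 62.5 or a number of a turn 10.7, either way. A call with a gripper value outside its range is refused whole. The fingers move at their own pace and stop on an object; FORCE is the grip in N (left out, the last holds). Time passes only in rows, so rows that do not move let the fingers close, or fill a call up. It gives the time, the measured TCP pose, the force, the opening and the grip force at its end, in the units of the state.
- manip.sense(): the state, without advancing time (a new reading comes with each control period).
- manip.snapshot(name): name is "scene" or "top" or "wrist"; returns the picture (480x640x3 uint8, red, green, blue); there is no depth.
- manip.get_calibration(name): a dict with "K" (3x3 intrinsics, pixels), "k1" (the pictures are not rectified: a ray, as slopes to the right and down, at radius r is drawn at 1 + k1 r^2 times it, then the intrinsics apply), "rvec" (rotation vector, rad) and "tvec" (3), from world to camera coordinates, as OpenCV has them. Camera axes: x right, y down, z forward; pixel columns grow to the right and rows downward; lengths in m; the calibration is good to about 2 mm. A picture is of the moment at which its call begins: read the wrist's pose just before it. get_calibration takes no time and is no camera call; for the wrist camera it gives the pose at the moment of the call.
- manip.sign_off(): hands the job in; it is judged then, once.
The state is a dict: "t": time; "q": joint angles; "qd": joint speeds; "tau": joint torques, N m; "tcp_pos": TCP position; "tool_rot": TCP orientation; "force": force on the tool from outside, world axes, zero at the start; "ft_torque": the same for the moment, N m; "finger_gap": opening from 0.0 (shut) to 1.0 (fully open); "gripper_force": force on a finger pad.
Only numpy, scipy, OpenCV 4.12 (cv2) and the standard library are available. Lean on these libraries where they do the work, as an engineer would, in place of code of your own. Each camera call takes 0.05 s, during which the arm holds its last target. There are 200 camera calls.

### The job

Sewing is done: put the scattered sewing kit back into the wooden caddy, the needle tin flat in the largest empty round well, the cake of beeswax flat in the middle-sized one, the spool of thread upright in the smallest, and the awl lying lengthwise in the long trough, about midway along it, either way round. Each must rest on the floor of its own place. The black jar lid and the black loupe do not belong to the kit: leave them where they are.

Things in the scene. Friction and masses are not known exactly. Their poses are not given: they have to be found in the camera images.
- spool_mid (a point): wooden spool of linen thread standing on end, 36 mm diameter, 46 mm tall, about 30 g. This point is its centre, 23 mm above its underside. Its z axis points up.
- wax_mid (a point): round cake of honey-brown beeswax lying flat, 44 mm diameter, 16 mm tall, about 20 g. This point is its centre, 8 mm above its underside. Its z axis points up.
- tin_mid (a point): closed round needle tin, white with a low dark-red lid, lying flat, 62 mm diameter (60 mm below the lid rim, the lid is the top 7 mm), 21 mm tall, about 40 g; the lid does not come off. This point is its centre, 10.5 mm above its underside. Its z axis points up.
- awl_mid (a point): round awl lying flat, 128 mm long from the end of its turned wooden handle to its steel point, 50 g. This point is half-way along, 13 mm above its underside; x points along the awl to the handle end, z up. The handle is 66 mm long, 26 mm thick, its middle 30 mm from this point along +x; only it can be gripped (across its length); it holds the balance point.
- jar_lid_mid (a point): LOOK-ALIKE, stays where it is: black screw lid of the paste jar, lying open side up, 62 mm diameter, 16 mm tall, loose. This point is its centre, 8 mm up.
- loupe_mid (a point): LOOK-ALIKE, stays where it is: black stand loupe, a short cylinder with a lens, 40 mm diameter, 37 mm tall, loose. This point is its centre, 18.5 mm up.
- tin_well (a point): Needle tin's place, fixed in the caddy: a pale square wooden block, 92 x 92 x 20 mm, top flush with the caddy rim 26 mm above the table, with a round felt-floored well. It may sit in any of the four square bays. This well is 78 mm wide and 10 mm deep, the largest of the empty ones. The point is the centre of its floor; z up.
- wax_well (a point): Beeswax's place, fixed in the caddy: a pale square wooden block, 92 x 92 x 20 mm, top flush with the caddy rim 26 mm above the table, with a round felt-floored well. It may sit in any of the four square bays. This well is 60 mm wide and 6 mm deep, the middle size. The point is the centre of its floor; z up.
- spool_well (a point): Spool's place, fixed in the caddy: a pale square wooden block, 92 x 92 x 20 mm, top flush with the caddy rim 26 mm above the table, with a round felt-floored well. It may sit in any of the four square bays. This well is 50 mm wide and 12 mm deep, the smallest. The point is the centre of its floor; z up.
- awl_trough (a point): long trough at the front of the sewing caddy, a low wooden tray (266 x 208 mm, rim 26 mm high, fixed). Trough 172 mm long, 42 mm wide, 10 mm deep. This point is the centre of its floor; x runs along it, y across, z up. Behind it sit four square inserts, two by two, 94 mm apart; one already holds a roll of linen tape (73 mm wide, fixed, 4 mm above the rim).
Not all that is in view belongs to the job. Leave any green or turquoise look-alike of the part that bears tin_mid alone.

How it is judged:
At the end, for the whole second after the job is handed in: Tin, wax and spool upright (0.15 rad) on the floors of their own wells (height within 4 mm, centre within 10 mm); awl on the trough floor, its middle within 25 mm along and 14 mm across of the centre, within 0.3 rad of its direction; all at rest; lid and loupe not moved over 25 mm (horizontal distance between tin_mid and tin_well below 0.01 m and z of tin_mid in the frame of tin_well between 0.0065 and 0.0145 m and angle between each of tin_mid, wax_mid, spool_mid's own z axis and vertical below 0.15 rad and horizontal distance between wax_mid and wax_well below 0.01 m and z of wax_mid in the frame of wax_well between 0.004 and 0.012 m and horizontal distance between spool_mid and spool_well below 0.01 m and z of spool_mid in the frame of spool_well between 0.019 and 0.027 m and x of awl_mid in the frame of awl_trough between -0.025 and 0.025 m and y of awl_mid in the frame of awl_trough between -0.014 and 0.014 m and z of awl_mid in the frame of awl_trough between 0.008 and 0.018 m and angle between the x axis of awl_mid and the x axis of awl_trough, either way round below 0.3 rad and linear speed of each of spool, wax, tin, awl below 0.02 m/s); the robot touches nothing.
It fails at once if the jar lid is moved by more than 25 mm (distance of jar_lid_mid from where it was at the start of the episode above 0.025 m).
It fails at once if the loupe is moved by more than 25 mm (distance of loupe_mid from where it was at the start of the episode above 0.025 m).
It also fails if it takes over 96 s, if anything falls off the work surface, if the arm or the gripper's body presses on something with over 40 N, if the wrist force passes 120 N, or if a joint passes its speed limit or range.

## Working session

There is one attempt and no reset: what is moved stays moved. The work goes in short steps, Python scripts to look and compute and a shell command to move; the robot and the scene stay as the last step left them, time stands still between calls to the robot, and variables do not carry over. Pictures are saved under pics/ and viewed, at most 14 in all, crops included, and the job is handed in when it is done.

```bash
mkdir -p pics
cat > h.py <<'E'
from station import manip
import numpy as np, cv2
def snap(n,f):
    c=manip.get_calibration(n); im=np.array(manip.snapshot(n)); cv2.imwrite(f'pics/{f}.png',im[:,:,::-1]); np.save(f'pics/{f}.npy',np.array([c],dtype=object),allow_pickle=True); return im,c
def cal(f): return np.load(f'pics/{f}.npy',allow_pickle=True)[0]
def ray(c,uv):
    K=np.array(c['K']);k=c['k1'];d=np.array([(uv[0]-K[0,2])/K[0,0],(uv[1]-K[1,2])/K[1,1]]);s=d.copy()
    for _ in range(30): s=d/(1+k*(s@s))
    R=cv2.Rodrigues(np.array(c['rvec'],float))[0]; return -R.T@np.array(c['tvec'],float).ravel(), R.T@np.array([s[0],s[1],1])
def onz(c,uv,z):
    o,d=ray(c,uv); return o+d*(z-o[2])/d[2]
def tri(l):
    A=0;b=0
    for c,uv in l:
        o,d=ray(c,uv);d=d/np.linalg.norm(d);P=np.eye(3)-np.outer(d,d);A=A+P;b=b+P@o
    p=np.linalg.solve(A,b); return p,[float(np.linalg.norm((np.eye(3)-np.outer(d,d)/(d@d))@(p-o))) for o,d in [ray(*x) for x in l]]
def proj(c,p):
    R=cv2.Rodrigues(np.array(c['rvec'],float))[0];q=R@np.array(p)+np.array(c['tvec'],float).ravel();s=q[:2]/q[2];s=s*(1+c['k1']*(s@s));K=np.array(c['K']);return [K[0,0]*s[0]+K[0,2],K[1,1]*s[1]+K[1,2]]
E
python3 - <<'E'
from h import *
for n in ['scene','top']:
    im,c=snap(n,n+'0'); print(n,c)
print(manip.sense())
E
```

```text
scene {'K': array([[451.28688513,   0.        , 312.23618319],
       [  0.        , 451.28688513, 247.07754557],
       [  0.        ,   0.        ,   1.        ]]), 'k1': 0.01942902149181272, 'rvec': array([ 0.63636164, -2.3969015 ,  1.43324213]), 'tvec': array([0.45326726, 0.17858173, 1.03915774])}
top {'K': array([[466.67271345,   0.        , 314.6126337 ],
       [  0.        , 466.67271345, 245.31052963],
       [  0.        ,   0.        ,   1.        ]]), 'k1': -0.003843102119545517, 'rvec': array([ 2.20013901, -2.18998216,  0.06770088]), 'tvec': array([-0.05315166,  0.55997753,  1.36222953])}
{'t': 0.1, 'q': array([-1.42847266e+00,  5.28396274e-01,  1.43376630e+00, -3.40264219e-05,
        1.18142116e+00, -1.78500712e-01]), 'qd': array([ 1.39337887e-06, -2.11866876e-03, -2.16515928e-03,  1.01427020e-03,
       -1.57654813e-03,  1.41838765e-04]), 'tau': array([-1.45842518e-03, -4.43304026e+01, -1.78586161e+01, -2.95771661e-04,
        3.86304237e-03, -3.64084102e-06]), 'tcp_pos': array([ 0.19701037, -0.59240259,  0.20491986]), 'tool_rot': array([ 9.87160007e-01,  1.59731427e-01,  2.27616133e-06, -9.95661376e-04]), 'force': array([0.32112202, 1.28166729, 0.64773909]), 'ft_torque': array([-0.00197776, -0.03035654,  0.08419934]), 'gripper_force': 0.0, 'finger_gap': 1.0035589392161801}
```

View pics/top0.png

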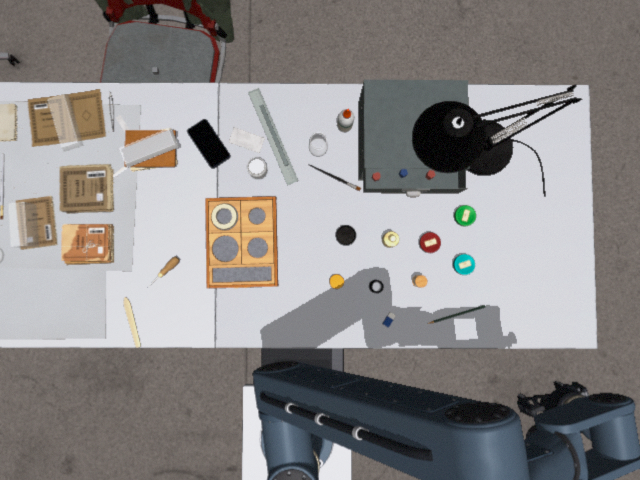

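View pics/scene0.png

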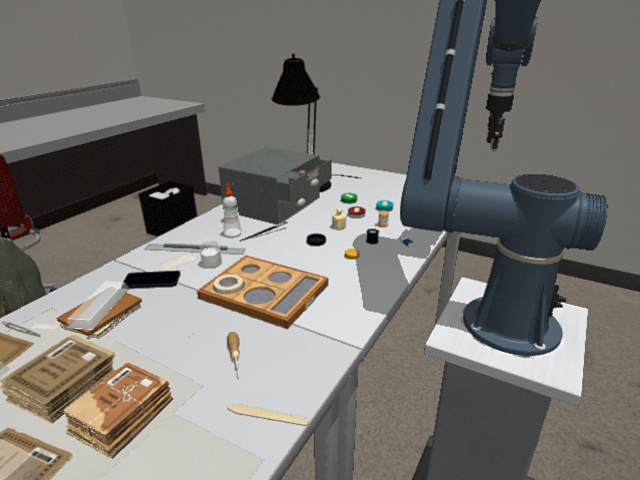

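Top view: the caddy is at about (242,242), with tape in the bay at (223,215). The empty wells are at (256,215), (225,248) and (257,247), and the trough is at (243,274). The lid is at (346,235), the red tin at (430,242), the wax at (336,282) and the loupe at (376,286). The awl is at (165,270), and the spool is either (420,281) or (391,240). I'll zoom in to tell which.

Run:
```python
import cv2,numpy as np
t=cv2.imread('pics/top0.png');s=cv2.imread('pics/scene0.png')
a=cv2.resize(t[190:310,140:300],(640,480),interpolation=cv2.INTER_CUBIC)
b=cv2.resize(t[195:315,320:480],(640,480),interpolation=cv2.INTER_CUBIC)
d=cv2.resize(s[180:270,290:410],(640,480),interpolation=cv2.INTER_CUBIC)
e=cv2.resize(s[240:390,190:390],(640,480),interpolation=cv2.INTER_CUBIC)
m=np.vstack([np.hstack([a,b]),np.hstack([d,e])])
cv2.imwrite('pics/m0.png',cv2.resize(m,(800,600),interpolation=cv2.INTER_AREA))
```

```text
(no output)
```

View pics/m0.png

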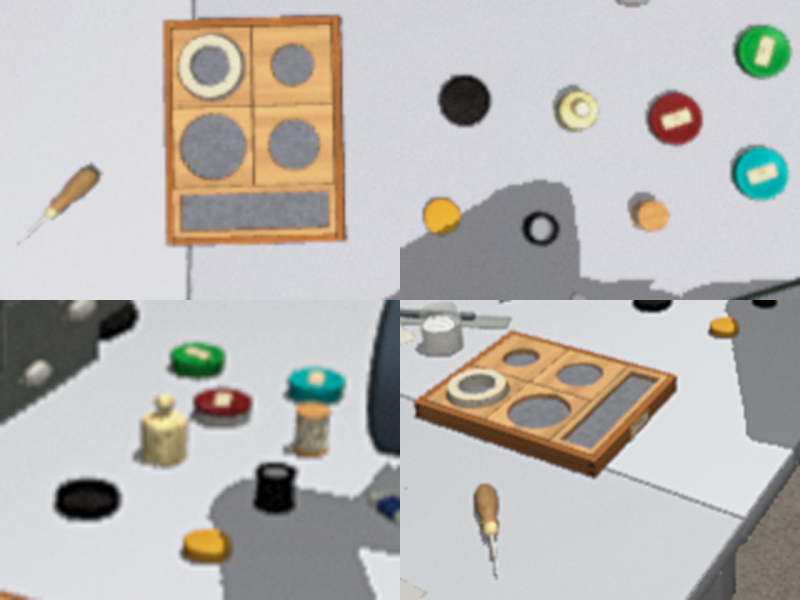

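The spool is at top (420,281), scene (384,213). (391,240) is a bottle, and the green and turquoise tins are decoys. Next I'll measure everything.

```bash
cat > meas.py <<'E'
from h import *
T=cal('top0');S=cal('scene0')
for n,a,b in [('tin',(430.8,242.6),(357.2,210.6)),('spool',(420.4,280.6),(383.9,213.3)),('wax',(336.4,281.4),(352.1,252.3)),
 ('tinwell',(225.2,248.4),(260,295.5)),('waxwell',(257.6,247.6),(280,277)),('spoolwell',(257.2,216),(250,268.5)),('handle end',(178,257.2),(232.5,333.5)),('point',(148,286.8),(237.5,378.5)),('loupe',(376.2,286),(373,231.5)),('lid',(346,235),(316.5,239.5))]:
    p,r=tri([(T,a),(S,b)]); print(n,(p*1000).round(),'res mm',np.round(np.array(r)*1000,1))
im=cv2.cvtColor(cv2.imread('pics/top0.png'),cv2.COLOR_BGR2HSV)
def blob(box,f,z,n):
    x0,y0,x1,y1=box;m=f(im[y0:y1,x0:x1].astype(int)).astype(np.uint8)
    k,l,s,c=cv2.connectedComponentsWithStats(m,connectivity=4);i=1+np.argmax(s[1:,4]);uv=c[i]+[x0,y0]
    p=onz(T,uv,z);mm=np.argwhere(l==i)[:,::-1]+[x0,y0];r=cv2.minAreaRect(mm.astype(np.float32))
    print(n,uv.round(1),'area diam mm',round(2*np.sqrt(s[i,4]/np.pi)*np.linalg.norm(onz(T,uv+[1,0],z)-p)*1000,1),(p*1000).round(1),r);return p
sat=lambda h:h[...,1]>90; grey=lambda h:h[...,1]<60
blob((412,228,447,257),sat,.021,'tin')
blob((325,272,347,292),sat,.016,'wax')
blob((410,270,432,292),sat,.046,'spool')
blob((207,231,241,264),grey,.016,'tinwell')
blob((243,234,271,262),grey,.020,'waxwell')
blob((243,203,271,229),grey,.014,'spoolwell')
blob((211,263,275,286),grey,.016,'trough')
blob((150,250,185,290),sat,.013,'awlhandle')
print(manip.sense()['tcp_pos'])
E
python3 meas.py
```

```text
tin [ 570. -394.   17.] res mm [0. 0.]
spool [ 457. -356.   45.] res mm [1. 1.]
wax [ 455. -115.   14.] res mm [0.6 0.6]
tinwell [550. 212.  24.] res mm [0.1 0.1]
waxwell [553. 117.  25.] res mm [0.8 0.8]
spoolwell [647. 120.  25.] res mm [2.1 2.1]
handle end [523. 352.  15.] res mm [0.1 0.1]
point [436. 444.   2.] res mm [1.2 1.2]
loupe [ 441. -230.   36.] res mm [0.9 0.9]
lid [ 592. -144.    9.] res mm [0.1 0.1]
tin [429.7 242.1] area diam mm 55.6 [ 571.  -389.9   21. ] ((429.75, 242.25001525878906), (19.798988342285156, 19.091880798339844), 45.0)
wax [336.3 281.2] area diam mm 43.3 [ 454.9 -114.9   16. ] ((336.5, 281.0), (14.0, 13.0), 90.0)
spool [420.4 280.6] area diam mm 35.7 [ 458.  -355.6   46. ] ((420.5, 280.5), (11.0, 11.0), 90.0)
tinwell [225.  248.2] area diam mm 75.9 [550.5 213.8  16. ] ((225.0, 248.5), (25.0, 24.0), 90.0)
waxwell [257.3 247.2] area diam mm 58.3 [553.5 118.2  20. ] ((257.5, 247.5), (19.0, 19.0), 90.0)
spoolwell [256.7 215.6] area diam mm 47.7 [647.8 121.7  14. ] ((256.5, 215.5), (15.0, 15.0), 90.0)
trough [241.4 273.9] area diam mm 94.0 [475.  164.3  16. ] ((241.4958953857422, 273.8637390136719), (13.811841011047363, 57.39789581298828), 88.26429748535156)
awlhandle [169.7 265. ] area diam mm 38.6 [500.1 376.7  13. ] ((169.0, 266.0), (7.071067810058594, 22.62741470336914), 45.0)
[ 0.19701037 -0.59240259  0.20491986]
```

Heights match the stated ones (tin about 20, spool 45, wax 15, rim 25 mm), and the awl length comes out at 127 mm. Fetching the spool first.

```bash
python3 -m handwheel '[[43,40,0,0,0,0,1],[44,40,0,0,0,0,1],[44,40,0,0,0,0,1],[44,40,0,0,0,0,1],[43,39,0,0,0,0,1],[43,38,0,0,0,0,1],[0,0,-40,0,0,0,1],[0,0,-50,0,0,0,1],[0,0,-15,0,0,0,1],[0,0,0,0,0,0,1]]' 40
python3 - <<'E'
from h import *
im,c=snap('wrist','w1'); print(proj(c,[.458,-.3556,.046]),manip.sense()['tcp_pos'])
E
```

```text
t: 1.35
tcp_pos: [0.4576, -0.3559, 0.1001]
tool_rot: [0.987, 0.16, -0.001, -0.001]
force: [0.4, 0.3, 0.2]
finger_gap: 0.996
gripper_force: 0.0
[np.float64(322.5496126160451), np.float64(242.64692351150944)] [ 0.45840884 -0.35680378  0.10137531]
```

View pics/w1.png

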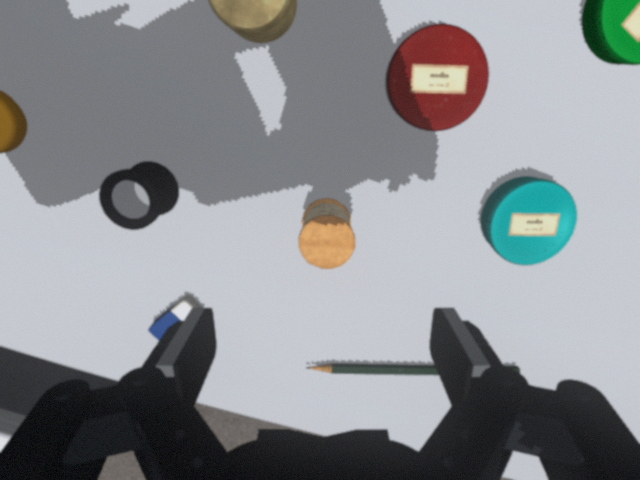

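The wrist view puts the spool top at (327,241), about 2 mm from the prediction, and the red tin at (438,77). Descending and gripping.

```bash
python3 - <<'E'
from h import *
c=cal('w1'); print(onz(c,(327,241),.046),onz(c,(438,77),.021)); T=cal('top0'); print(tri([(c,(327,241)),(T,(420.4,280.6))]),tri([(c,(438,77)),(T,(429.9,242.2))]))
E
python3 -m handwheel '[[0,2,-30,0,0,0,1],[0,0,-30,0,0,0,1],[0,0,-25,0,0,0,1],[0,0,0,0,0,0,1],[0,0,0,0,0,0,0],[0,0,0,0,0,0,0],[0,0,0,0,0,0,0],[0,0,0,0,0,0,0],[0,0,0,0,0,0,0],[0,0,0,0,0,0,0]]' 40
```

```text
[ 0.45991728 -0.35788414  0.046     ] [ 0.57365535 -0.39127646  0.021     ]
(array([ 0.45778815, -0.35799683,  0.03902864]), [0.0007986036380093016, 0.0007986036380092307]) (array([ 0.56850871, -0.38203134,  0.05616621]), [0.0005236797131962732, 0.0005236797131962647])
t: 2.65
tcp_pos: [0.4589, -0.355, 0.0173]
tool_rot: [0.987, 0.16, 0.001, 0.001]
force: [0.5, 0.7, 6.1]
finger_gap: 0.384
gripper_force: 39.1
```

```bash
python3 -m handwheel '[[0,0,30,0,0,0,0],[0,0,50,0,0,0,0],[19,45,20,0,0,0,0],[20,48,0,0,0,0,0],[20,48,0,0,0,0,0],[20,48,0,0,0,0,0],[20,48,0,0,0,0,0],[20,48,0,0,0,0,0],[20,48,0,0,0,0,0],[20,48,0,0,0,0,0]]' && python3 -m handwheel '[[20,48,0,0,0,0,0],[10,48,0,0,0,0,0],[0,0,0,0,0,0,0],[0,0,-30,0,0,0,0],[0,0,-25,0,0,0,0],[0,0,0,0,0,0,0],[0,0,0,0,0,0,0],[0,0,0,0,0,0,0],[0,0,0,0,0,0,0],[0,0,0,0,0,0,0]]'
python3 - <<'E'
from h import *
im,c=snap('wrist','w2'); print(proj(c,[.648,.1215,.014]),proj(c,[.648,.1215,.026]),manip.sense()['tcp_pos'])
E
```

```text
t: 3.9
tcp_pos: [0.6175, 0.0286, 0.1161]
tool_rot: [0.987, 0.16, 0.0, 0.0]
force: [0.2, -0.9, 0.0]
finger_gap: 0.385
gripper_force: 39.7
t: 5.15
tcp_pos: [0.6474, 0.1229, 0.0614]
tool_rot: [0.987, 0.16, 0.0, 0.0]
force: [-0.2, 0.3, -0.8]
finger_gap: 0.385
gripper_force: 39.8
[np.float64(325.0560534166551), np.float64(247.08443459399714)] [np.float64(325.17233867092597), np.float64(254.5672160325383)] [0.64729701 0.1229377  0.0612586 ]
```

View pics/w2.png

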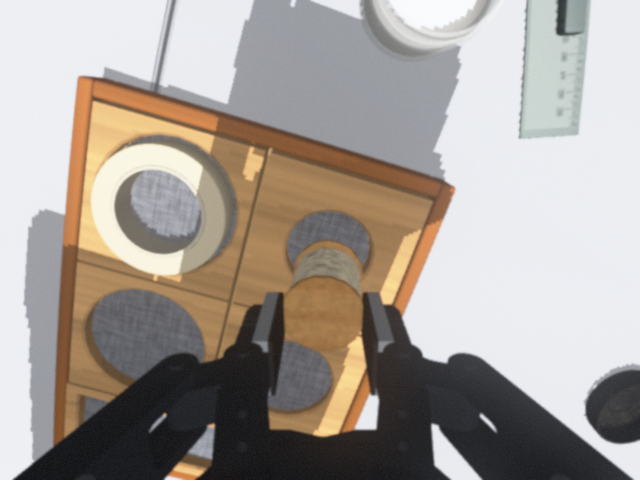

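The well (286–371 wide, centre near (328,253)) lies under the spool, within 2 mm. Lower and release.

```bash
python3 -m handwheel '[[0,0,-15,0,0,0,0],[0,0,-10,0,0,0,0],[0,0,-4,0,0,0,0],[0,0,-1,0,0,0,0],[0,0,0,0,0,0,0.38],[0,0,0,0,0,0,0.6],[0,0,0,0,0,0,0.6],[0,0,0,0,0,0,0.6],[0,0,30,0,0,0,0.6],[0,0,40,0,0,0,0.6]]'
```

```text
t: 6.45
tcp_pos: [0.6459, 0.1228, 0.1]
tool_rot: [0.987, 0.16, -0.002, -0.0]
force: [0.5, 0.2, -0.1]
finger_gap: 0.599
gripper_force: 0.0
```

```bash
python3 -m handwheel '[[0,0,20,0,0,0,1],[-32,-40,0,0,0,0,1],[-32,-40,0,0,0,0,1],[-32,-40,0,0,0,0,1],[-32,-40,0,0,0,0,1],[-32,-40,0,0,0,0,1],[-31,-38,0,0,0,0,1],[0,0,-40,0,0,0,1],[0,0,-30,0,0,0,1],[0,0,0,0,0,0,1]]' && python3 -m handwheel '[[0,0,-25,0,0,0,1],[0,0,-15,0,0,0,1],[0,0,-5,0,0,0,1],[0,0,0,0,0,0,1],[0,0,0,0,0,0,0],[0,0,0,0,0,0,0],[0,0,0,0,0,0,0],[0,0,0,0,0,0,0],[0,0,0,0,0,0,0],[0,0,0,0,0,0,0]]' 30
```

```text
t: 7.7
tcp_pos: [0.4547, -0.1146, 0.0493]
tool_rot: [0.987, 0.159, -0.002, -0.001]
force: [-0.1, -0.2, -0.9]
finger_gap: 0.999
gripper_force: 0.0
t: 8.95
tcp_pos: [0.4561, -0.1151, 0.0058]
tool_rot: [0.987, 0.16, -0.0, -0.0]
force: [0.2, 0.4, 0.2]
finger_gap: 0.001
gripper_force: 0.0
```

The gripper closed fully, so it missed the wax. Taking a look.

```bash
python3 -m handwheel '[[0,0,20,0,0,0,0],[0,0,40,0,0,0,0.3],[0,0,30,0,0,0,1],[0,0,0,0,0,0,1],[0,0,0,0,0,0,1],[0,0,0,0,0,0,1],[0,0,0,0,0,0,1],[0,0,0,0,0,0,1],[0,0,0,0,0,0,1],[0,0,0,0,0,0,1]]'
python3 - <<'E'
from h import *
im,c=snap('wrist','w3'); print(proj(c,[.455,-.115,.016]),manip.sense()['tcp_pos'])
E
```

```text
t: 10.2
tcp_pos: [0.4561, -0.1151, 0.0957]
tool_rot: [0.987, 0.16, -0.0, -0.0]
force: [-0.1, -1.0, -0.0]
finger_gap: 1.002
gripper_force: 0.0
[np.float64(321.99630613760496), np.float64(231.58221722768587)] [ 0.45613578 -0.11507262  0.09580094]
```

View pics/w3.png

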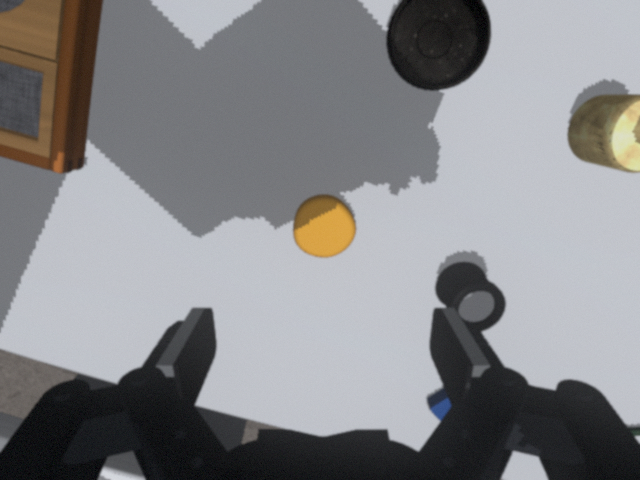

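Run:
```python
from h import *
from scipy.spatial.transform import Rotation as Ro
c=cal('w3');s=manip.sense();R=Ro.from_quat(s['tool_rot']).as_matrix();p=s['tcp_pos']
print(c['K'],c['k1'],R.T@(ray(c,(0,0))[0]-p))
for uv in [(213,310),(432,310),(188,308),(458,308)]:
    o,d=ray(c,uv);o=R.T@(o-p);d=R.T@d
    print(uv,o.round(4),d.round(3),'at |y|=42.5:',(o+d*((np.sign(d[1])*.0425-o[1])/d[1])).round(4))
print(onz(c,(325,226),.016))
```

```text
[[382.09024636   0.         322.57765819]
 [  0.         382.09024636 232.59971441]
 [  0.           0.           1.        ]] -0.055159795325148045 [ 8.39964687e-02  1.50834699e-04 -1.69223672e-01]
(213, 310) [ 0.084   0.0002 -0.1692] [-0.519 -0.289  0.879] at |y|=42.5: [ 0.0075 -0.0425 -0.0397]
(432, 310) [ 0.084   0.0002 -0.1692] [-0.518  0.288  0.879] at |y|=42.5: [ 0.0077  0.0425 -0.0399]
(188, 308) [ 0.084   0.0002 -0.1692] [-0.514 -0.356  0.88 ] at |y|=42.5: [ 0.0224 -0.0425 -0.0638]
(458, 308) [ 0.084   0.0002 -0.1692] [-0.514  0.357  0.881] at |y|=42.5: [ 0.0231  0.0425 -0.0648]
[ 0.45948673 -0.11567759  0.016     ]
```

```bash
python3 - <<'E'
from h import *
from scipy.spatial.transform import Rotation as Ro
# tool-frame camera pose from w3 (same rigid mount)
s=manip.sense();R=Ro.from_quat(s['tool_rot']).as_matrix();p=s['tcp_pos'];c=cal('w3')
for x in (-.011,0,.011):
  for y,z in ((.0425,0),(.0425,-.013),(.0425,-.03),(.018,0),(.018,-.001),(.018,-.03),(.018,-.05)):
    print((x,y,z),np.round(proj(c,p+R@np.array([x,y,z]))))
E
python3 - <<'E'
import cv2
a=cv2.imread('pics/w2.png')[230:430,200:450];b=cv2.imread('pics/w3.png')[250:450,100:350]
import numpy as np
cv2.imwrite('pics/m1.png',cv2.resize(np.hstack([a,b]),(800,320),interpolation=cv2.INTER_CUBIC))
E
```

```text
(-0.011, 0.0425, 0) [407. 302.]
(-0.011, 0.0425, -0.013) [413. 315.]
(-0.011, 0.0425, -0.03) [422. 336.]
(-0.011, 0.018, 0) [358. 302.]
(-0.011, 0.018, -0.001) [359. 303.]
(-0.011, 0.018, -0.03) [364. 337.]
(-0.011, 0.018, -0.05) [370. 367.]
(0, 0.0425, 0) [409. 282.]
(0, 0.0425, -0.013) [415. 295.]
(0, 0.0425, -0.03) [424. 314.]
(0, 0.018, 0) [359. 282.]
(0, 0.018, -0.001) [359. 283.]
(0, 0.018, -0.03) [366. 314.]
(0, 0.018, -0.05) [371. 343.]
(0.011, 0.0425, 0) [411. 261.]
(0.011, 0.0425, -0.013) [417. 273.]
(0.011, 0.0425, -0.03) [426. 291.]
(0.011, 0.018, 0) [360. 261.]
(0.011, 0.018, -0.001) [360. 262.]
(0.011, 0.018, -0.03) [367. 291.]
(0.011, 0.018, -0.05) [373. 317.]
```

View pics/m1.png

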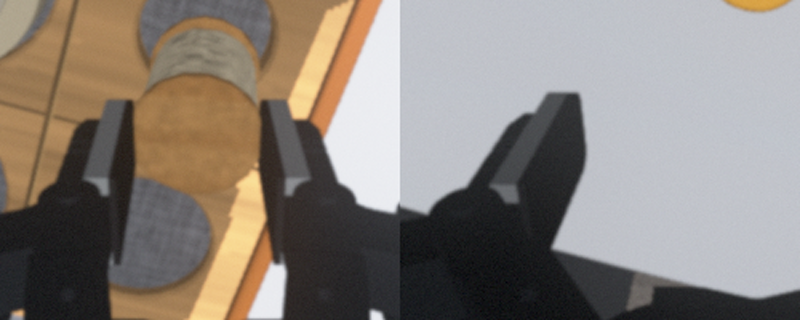

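The images show the real fingertips about 28 mm behind the reported TCP: the pads caught only the top edge of the spool, and passed over the wax, which still sits at (325,226). I'll go lower in stages and watch the force.

```bash
python3 -m handwheel '[[3,0,-40,0,0,0,1],[0,0,-40,0,0,0,1],[0,0,-12,0,0,0,1],[0,0,-3,0,0,0,1],[0,0,-3,0,0,0,1],[0,0,-3,0,0,0,1],[0,0,-2,0,0,0,1],[0,0,0,0,0,0,1],[0,0,0,0,0,0,1],[0,0,0,0,0,0,1]]'
python3 - <<'E'
from h import *
im,c=snap('wrist','w4'); print(manip.sense()['tcp_pos'],manip.sense()['force'])
E
```

```text
t: 11.5
tcp_pos: [0.4592, -0.1151, -0.0071]
tool_rot: [0.987, 0.16, 0.0, 0.0]
force: [0.6, 0.1, -0.8]
finger_gap: 1.0
gripper_force: 0.0
[ 0.45914638 -0.11511432 -0.00712172] [-0.48144689 -0.32303626 -0.272835  ]
```

View pics/w4.png

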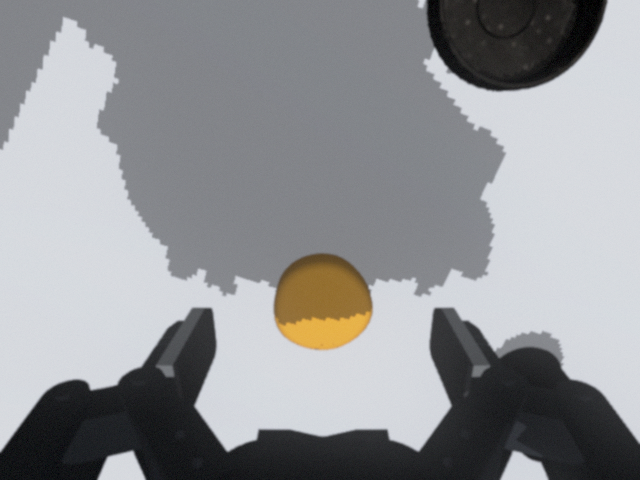

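No contact at TCP z −7, and the wax at (323,302) is centred between the pads. Lowering 15 mm and gripping.

```bash
python3 -m handwheel '[[0,0,-5,0,0,0,1],[0,0,-5,0,0,0,1],[0,0,-5,0,0,0,1],[0,0,0,0,0,0,0.5],[0,0,0,0,0,0,0.3],[0,0,0,0,0,0,0.3],[0,0,0,0,0,0,0.3],[0,0,0,0,0,0,0.3],[0,0,0,0,0,0,0.3],[0,0,0,0,0,0,0.3]]' 30
```

```text
t: 12.8
tcp_pos: [0.4592, -0.1151, -0.0219]
tool_rot: [0.987, 0.16, 0.0, 0.0]
force: [-0.7, -1.0, 5.5]
finger_gap: 0.481
gripper_force: 30.4
```

```bash
python3 -m handwheel '[[0,0,20,0,0,0,0.3],[0,0,40,0,0,0,0.3],[16,39,10,0,0,0,0.3],[16,39,0,0,0,0,0.3],[16,39,0,0,0,0,0.3],[16,39,0,0,0,0,0.3],[16,39,0,0,0,0,0.3],[14,38,0,0,0,0,0.3],[0,0,-20,0,0,0,0.3],[0,0,0,0,0,0,0.3]]'
python3 - <<'E'
from h import *
im,c=snap('wrist','w5'); s=manip.sense();print(s['tcp_pos'],s['finger_gap'],proj(c,[.5535,.118,.020]),proj(c,[.6479,.1215,.060]))
E
```

```text
t: 14.05
tcp_pos: [0.5515, 0.1185, 0.0263]
tool_rot: [0.987, 0.16, -0.002, -0.0]
force: [-0.7, 0.5, -0.4]
finger_gap: 0.477
gripper_force: 30.6
[0.55201339 0.11803925 0.02703861] 0.4779158678757916 [np.float64(324.69162173787095), np.float64(273.2920945220426)] [np.float64(405.80230861984523), np.float64(76.21090169137042)]
```

View pics/w5.png

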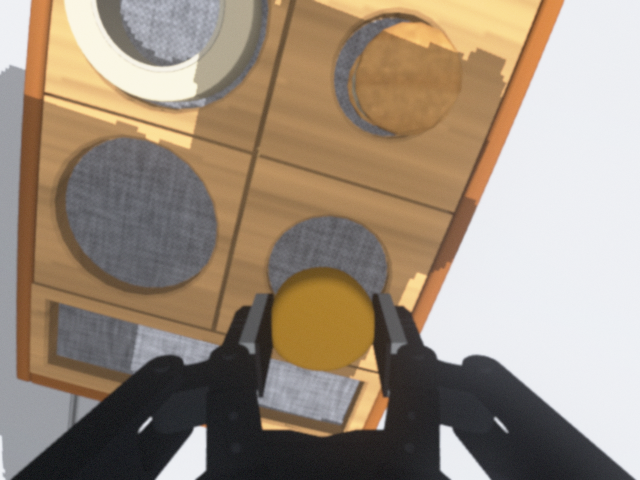

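The spool stands in its well (top at (407,80), predicted (406,76)). The wax well is centred near (328,275), about 2 mm to image right. Lowering with a small correction.

```bash
python3 -m handwheel '[[2,-2,-10,0,0,0,0.3],[0,0,-10,0,0,0,0.3],[0,0,-5,0,0,0,0.3],[0,0,-2,0,0,0,0.3],[0,0,0,0,0,0,0.48],[0,0,0,0,0,0,0.6],[0,0,0,0,0,0,0.65],[0,0,0,0,0,0,0.65],[0,0,30,0,0,0,0.65],[0,0,40,0,0,0,0.65]]'
```

```text
t: 15.35
tcp_pos: [0.5541, 0.1159, 0.0706]
tool_rot: [0.987, 0.16, -0.001, -0.0]
force: [0.7, -0.8, -0.2]
finger_gap: 0.651
gripper_force: 0.0
```

```bash
python3 -m handwheel '[[0,-30,40,0,0,0,1],[2,-53,20,0,0,0,1],[2,-53,0,0,0,0,1],[2,-53,0,0,0,0,1],[2,-53,0,0,0,0,1],[2,-53,0,0,0,0,1],[2,-53,0,0,0,0,1],[2,-53,0,0,0,0,1],[2,-53,0,0,0,0,1],[2,-53,0,0,0,0,1]]' && python3 -m handwheel '[[0,0,0,0,0,0,1],[0,0,-40,0,0,0,1],[0,0,-50,0,0,0,1],[0,0,0,0,0,0,1],[0,0,0,0,0,0,1],[0,0,0,0,0,0,1],[0,0,0,0,0,0,1],[0,0,0,0,0,0,1],[0,0,0,0,0,0,1],[0,0,0,0,0,0,1]]'
python3 - <<'E'
from h import *
im,c=snap('wrist','w6'); s=manip.sense();print(s['tcp_pos'],s['finger_gap'],proj(c,[.572,-.392,.021]))
h=cv2.cvtColor(cv2.imread('pics/w6.png'),cv2.COLOR_BGR2HSV).astype(int)
m=((h[...,1]>120)&((h[...,0]<8)|(h[...,0]>170))).astype(np.uint8)
m=cv2.morphologyEx(m,cv2.MORPH_CLOSE,np.ones((45,45)));k,l,st,ce=cv2.connectedComponentsWithStats(m);i=1+np.argmax(st[1:,4]);print(st[i],ce[i],onz(c,ce[i],.021))
E
```

```text
t: 16.6
tcp_pos: [0.5728, -0.3927, 0.1308]
tool_rot: [0.987, 0.16, 0.0, -0.0]
force: [0.2, -0.8, 0.3]
finger_gap: 1.002
gripper_force: 0.0
t: 17.85
tcp_pos: [0.5731, -0.3911, 0.0409]
tool_rot: [0.987, 0.16, -0.0, -0.0]
force: [-0.4, 0.5, 0.3]
finger_gap: 0.997
gripper_force: 0.0
[ 0.57304589 -0.39108126  0.04077728] 1.000154089065729 [np.float64(323.468546625986), np.float64(267.8544272935136)]
[ 269  210  111  105 8948] [324.18819848 263.30721949] [ 0.57466275 -0.39151994  0.021     ]
```

Tin confirmed at (575,−391.5). Grasping.

```bash
python3 -m handwheel '[[1,0,-30,0,0,0,1],[0,0,-20,0,0,0,1],[0,0,-10,0,0,0,1],[0,0,-3,0,0,0,1],[0,0,0,0,0,0,0.6],[0,0,0,0,0,0,0.5],[0,0,0,0,0,0,0.5],[0,0,0,0,0,0,0.5],[0,0,0,0,0,0,0.5],[0,0,0,0,0,0,0.5]]' 40
```

```text
t: 19.15
tcp_pos: [0.5749, -0.3918, -0.021]
tool_rot: [0.987, 0.16, 0.001, 0.001]
force: [-0.1, 0.1, 6.0]
finger_gap: 0.711
gripper_force: 43.7
```

```bash
python3 -m handwheel '[[0,0,20,0,0,0,0.5],[0,0,50,0,0,0,0.5],[0,0,60,0,0,0,0.5],[-2,50,10,0,0,0,0.5],[-2,50,0,0,0,0,0.5],[-2,50,0,0,0,0,0.5],[-2,50,0,0,0,0,0.5],[-2,50,0,0,0,0,0.5],[-2,50,0,0,0,0,0.5],[-2,50,0,0,0,0,0.5]]' && python3 -m handwheel '[[-2,50,0,0,0,0,0.5],[-2,50,0,0,0,0,0.5],[-2,50,0,0,0,0,0.5],[-2,50,0,0,0,0,0.5],[-2,53,0,0,0,0,0.5],[0,0,-40,0,0,0,0.5],[0,0,-45,0,0,0,0.5],[0,0,0,0,0,0,0.5],[0,0,0,0,0,0,0.5],[0,0,0,0,0,0,0.5]]'
python3 - <<'E'
from h import *
im,c=snap('wrist','w7'); s=manip.sense();print(s['tcp_pos'],s['finger_gap'],proj(c,[.5505,.2135,.026]),proj(c,[.5535,.118,.036]))
E
```

```text
t: 20.4
tcp_pos: [0.5598, -0.0395, 0.1186]
tool_rot: [0.987, 0.16, 0.0, 0.0]
force: [0.8, 1.1, 0.1]
finger_gap: 0.709
gripper_force: 43.6
t: 21.65
tcp_pos: [0.5518, 0.212, 0.035]
tool_rot: [0.987, 0.16, 0.002, -0.0]
force: [-0.7, 0.5, -0.1]
finger_gap: 0.71
gripper_force: 43.8
[0.55167217 0.21198229 0.03491219] 0.7093351455566946 [np.float64(318.875299063478), np.float64(275.68156809981576)] [np.float64(495.1166557046472), np.float64(331.12289149666833)]
```

View pics/w7.png

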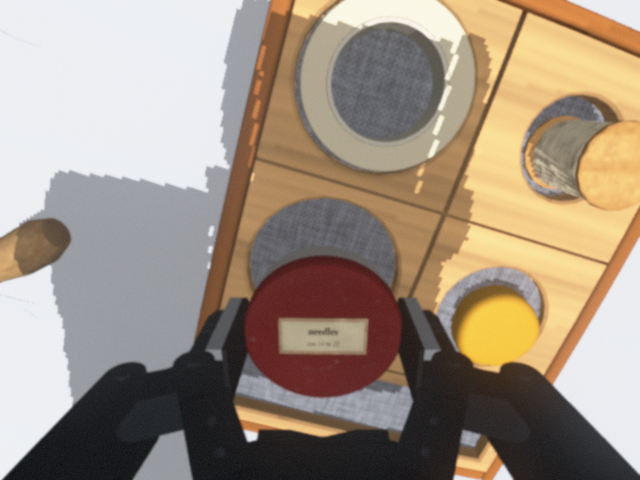

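The wax (497,325) and spool are in their wells. The tin, centred at (324,325), is over its well (249–398, centre about (323,272)). Lowering.

```bash
python3 -m handwheel '[[0,0,-20,0,0,0,0.5],[0,0,-10,0,0,0,0.5],[0,0,-6,0,0,0,0.5],[0,0,-3,0,0,0,0.5],[0,0,0,0,0,0,0.72],[0,0,0,0,0,0,0.85],[0,0,0,0,0,0,0.85],[0,0,0,0,0,0,0.85],[0,0,30,0,0,0,0.85],[0,0,50,0,0,0,0.85]]'
```

```text
t: 22.95
tcp_pos: [0.5485, 0.2116, 0.0728]
tool_rot: [0.987, 0.16, -0.002, 0.0]
force: [0.2, -0.4, -0.3]
finger_gap: 0.85
gripper_force: 0.0
```

Run:
```python
from h import *
print(manip.sense()['q'].round(3))
```

```text
[0.178 0.659 1.633 0.    0.855 1.428]
```

```bash
python3 -m handwheel '[[-5,17,5,0,0,10.5,1],[-5,17,5,0,0,10.5,1],[-5,17,5,0,0,10.5,1],[-5,17,0,0,0,10.5,1],[-5,17,0,0,0,10.5,1],[-5,17,0,0,0,10.5,1],[-5,17,0,0,0,10.5,1],[-5,17,0,0,0,10.5,1],[-5,17,0,0,0,10.5,1],[-4,12,0,0,0,10.5,1]]' && python3 -m handwheel '[[0,0,-10,0,0,10,1],[0,0,-20,0,0,0,1],[0,0,0,0,0,0,1],[0,0,0,0,0,0,1],[0,0,0,0,0,0,1],[0,0,0,0,0,0,1],[0,0,0,0,0,0,1],[0,0,0,0,0,0,1],[0,0,0,0,0,0,1],[0,0,0,0,0,0,1]]'
python3 - <<'E'
from h import *
im,c=snap('wrist','w8'); s=manip.sense();print(s['tcp_pos'],s['q'].round(2),proj(c,[.500,.3765,.013]),proj(c,[.523,.352,.013]),proj(c,[.436,.444,.004]))
E
```

```text
t: 24.2
tcp_pos: [0.5007, 0.3776, 0.0886]
tool_rot: [0.471, 0.882, -0.0, -0.0]
force: [-0.4, 0.4, 0.2]
finger_gap: 0.998
gripper_force: 0.0
t: 25.45
tcp_pos: [0.5011, 0.3769, 0.0588]
tool_rot: [0.396, 0.918, -0.0, -0.0]
force: [-0.4, 0.6, 0.6]
finger_gap: 0.998
gripper_force: 0.0
[0.50106707 0.37690052 0.05874888] [ 0.47  0.72  1.54  0.    0.88 -0.29] [np.float64(320.6239430119196), np.float64(247.5012198853766)] [np.float64(320.506017335663), np.float64(297.05395366296455)] [np.float64(320.26872497793175), np.float64(83.95858821751858)]
```

View pics/w8.png

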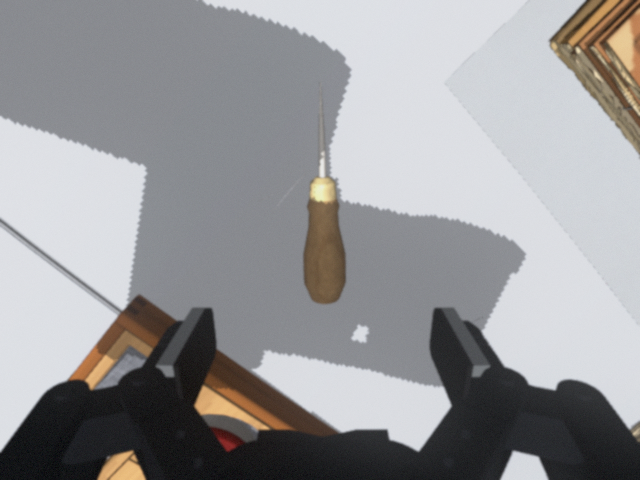

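The awl lies along the image's vertical axis, handle centre (323,243), well aligned. Grasping.

```bash
python3 -m handwheel '[[0,0,-40,0,0,0,1],[0,0,-20,0,0,0,1],[0,0,-12,0,0,0,1],[0,0,-5,0,0,0,1],[0,0,0,0,0,0,0.5],[0,0,0,0,0,0,0.1],[0,0,0,0,0,0,0.1],[0,0,0,0,0,0,0.1],[0,0,0,0,0,0,0.1],[0,0,0,0,0,0,0.1]]' 50
```

```text
t: 26.75
tcp_pos: [0.5016, 0.3772, -0.0173]
tool_rot: [0.396, 0.918, 0.0, 0.0]
force: [-0.3, -0.4, 5.2]
finger_gap: 0.255
gripper_force: 49.0
```

```bash
python3 -m handwheel '[[0,0,20,0,0,0,0.1],[0,0,40,0,0,0,0.1],[-5,-35,15,0,0,-8,0.1],[-5,-40,0,0,0,-8,0.1],[-4,-40,0,0,0,-8,0.1],[-4,-40,0,0,0,-8,0.1],[-4,-40,0,0,0,-9.5,0.1],[-4,-48,0,0,0,0,0.1],[0,0,-15,0,0,0,0.1],[0,0,0,0,0,0,0.1]]'
python3 - <<'E'
from h import *
im,c=snap('wrist','w9'); s=manip.sense();print(s['tcp_pos'],s['tool_rot'].round(3),s['finger_gap'],proj(c,[.475,.164,.016]))
E
```

```text
t: 28.0
tcp_pos: [0.4747, 0.134, 0.0414]
tool_rot: [0.696, 0.718, -0.0, -0.001]
force: [-0.2, 0.3, -1.1]
finger_gap: 0.257
gripper_force: 49.3
[0.47500643 0.13452681 0.0416886 ] [ 0.695  0.719 -0.    -0.   ] 0.2556798760133706 [np.float64(324.8743873291343), np.float64(209.24110931901606)]
```

View pics/w9.png

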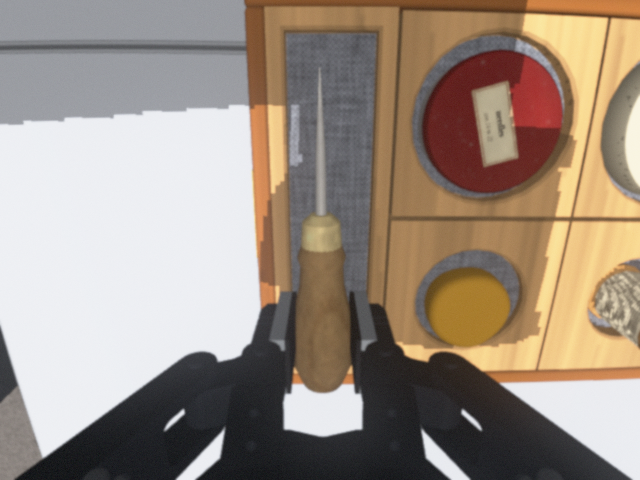

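The awl is over the trough (trough centre col ≈330, awl col 322), so I'll shift 3 mm in +x and lower. The tin (493,123) sits in its well.

```bash
python3 -m handwheel '[[3,0,-20,0,0,0,0.1],[0,0,-12,0,0,0,0.1],[0,0,-6,0,0,0,0.1],[0,0,-3,0,0,0,0.1],[0,0,-1,0,0,0,0.1],[0,0,0,0,0,0,0.1],[0,0,0,0,0,0,0.1],[0,0,0,0,0,0,0.1],[0,0,0,0,0,0,0.1],[0,0,0,0,0,0,0.1]]'
```

```text
t: 29.3
tcp_pos: [0.4781, 0.1339, -0.0001]
tool_rot: [0.695, 0.719, 0.0, 0.0]
force: [-1.0, 0.5, -0.2]
finger_gap: 0.26
gripper_force: 49.3
```

```bash
python3 -m handwheel '[[0,0,0,0,0,0,0.26],[0,0,0,0,0,0,0.35],[0,0,0,0,0,0,0.45],[0,0,0,0,0,0,0.5],[0,0,0,0,0,0,0.5],[0,0,0,0,0,0,0.5],[0,0,20,0,0,0,0.5],[0,0,40,0,0,0,0.5],[0,0,50,0,0,0,0.5],[0,0,50,0,0,0,0.5]]' && python3 -m handwheel '[[-10,-60,10,0,0,0,0.5],[-10,-60,10,0,0,0,0.5],[-10,-60,10,0,0,0,0.5],[0,-60,0,0,0,0,0.5],[0,-60,0,0,0,0,0.5],[0,0,0,0,0,0,0.5],[0,0,0,0,0,0,0.5],[0,0,0,0,0,0,0.5],[0,0,0,0,0,0,0.5],[0,0,0,0,0,0,0.5]]'
python3 - <<'E'
from h import *
t,c=snap('top','top1');s,_=snap('scene','scene1')
a=cv2.resize(t[185:295,195:295],(400,440),interpolation=cv2.INTER_CUBIC)
b=cv2.resize(s[240:350,180:280+10],(400,400),interpolation=cv2.INTER_CUBIC)
b=cv2.resize(s[240:350,180:340],(400,275),interpolation=cv2.INTER_CUBIC);b=cv2.copyMakeBorder(b,0,165,0,0,cv2.BORDER_CONSTANT)
cv2.imwrite('pics/m2.png',np.hstack([a,b])[:,:,::-1])
E
```

```text
t: 30.55
tcp_pos: [0.4776, 0.1339, 0.1611]
tool_rot: [0.695, 0.719, -0.0, -0.0]
force: [0.1, 0.3, 0.3]
finger_gap: 0.5
gripper_force: 0.0
t: 31.8
tcp_pos: [0.4482, -0.1651, 0.1899]
tool_rot: [0.695, 0.719, -0.0, -0.0]
force: [0.3, 0.5, -0.6]
finger_gap: 0.502
gripper_force: 0.0
```

View pics/m2.png

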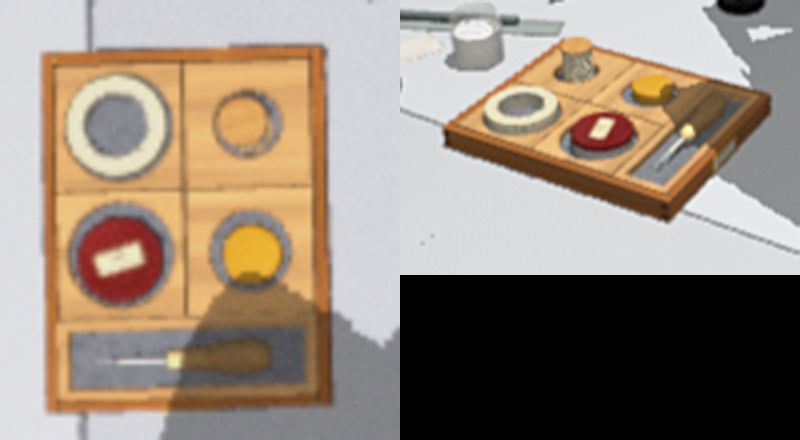

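The top and scene views show the tin, wax and spool flat in their own wells. The awl runs from 95 to 272 in the crop, midway along the trough at 68–306. The lid and loupe were never touched, so I'm handing in.

```bash
python3 -c "
from station import manip
print(manip.sign_off())"
```

```text
the job is handed in; nothing more can be done
None
```

The job is handed in at about 32 s of the 96 s allowed: the final pictures show tin, beeswax, spool and awl each resting in its own place, and I never touched the lid or loupe; the hand-in gave no verdict.

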